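Click the slab roller's star wheel round to its set mark

ROBOT

A 7-joint arm with a two-finger parallel gripper is mounted at the origin on a cart in front of the work surface, level with it; the furniture and walls round the work are solid. World frame = base frame: x ahead of the robot, y to its left, z up, the work surface at z = 0. Lengths are in m, angles in rad, forces in N, time in s.
With the tool pointing down it reaches from about 0.425 to 0.8 m from the base axis. Payload 8.3 kg.
Tool frame: the origin (TCP) lies midway between the tips of the shut fingers; the grasp point (between the pads) lies env.grasp_offset behind it (env.grasp_offset is the distance from the TCP to the grasp point, in m); z points along the fingers, x is the direction in which the jaws open and shut, and the axes are right-handed (so a half turn about z gives the same grasp; the last joint's range is limited). The gripper opens to 85 mm and grips with 20 to 120 N. Pads are 22 mm wide; open, the fingers measure 114 mm over their backs; the gripper's body (76 mm by 85 mm) begins 54 mm behind the grasp point. The pads swing forward as they close: fully open they stand 13 mm farther back than shut.
Start: joints at [1.148, 0.383, 0.016, 1.37, -0.006, 1.388, -0.046], TCP at [0.22, -0.585, 0.231] pointing down, gripper open.
Joint ranges: [-2.95, 2.95], [-0.25, 2.06], [-1.52, 1.56], [0.18, 2.33], [-1.44, 4.58], [0.02, 2.06], [-3.01, 3.01]. Speed limits (rad/s): [2.39, 2.39, 3.01, 3.01, 3.14, 3.14, 3.14].

INTERFACE

Orientations are given as a rotation vector (axis times angle).
In Python, from bench import status, optics, env, boxes_of, tip_of gives the robot as it stands. The module is installed in compiled form; this text tells all that it offers.
- The arm moves only by the tool apply_moves, never from a script. Its argument "commands" is a list that holds one entry, the list of rows, each a list of 7 numbers: the shift along the tool's x, y, z in mm, then the turn, a rotation vector about the tool's x, y, z in degrees, then the finger opening in mm, from 0 to 85.4. A call has 1 to 12 rows; each row shifts and turns the commanded pose from where the row before left it, along the tool's axes as they then stand; what a row does not reach is not made up. A row lasts 1/12 s, in which the tool goes at most 41.7 mm and 7.16 degrees, less where a joint would pass 70% of its speed; a pose out of reach is approached as far as the arm can. A call with a gripper value outside its range is refused whole. The fingers move at their own pace and stop on an object; the grip force is fixed at half the most. Time passes only in rows, so rows that do not move let the fingers close. It gives the time, the measured TCP pose, the force and the opening at its end, in the units of the state.
- status.read_state(): the state, without advancing time (a new reading comes with each control period).
- optics.camera(name): name is "side" or "top"; returns a dict with "color" (384x512x3 uint8, red, green, blue), "z_map" (384x512 float32, m along the optical axis (not along the pixel's ray), 0 where there is no reading), "mtx" (3x3 intrinsics, pixels), "dist_coeffs" ([k1, k2, p1, p2, k3] as OpenCV has them; the pictures are not rectified), "R" (3x3) and "t" (3): a world point X has camera coordinates R X + t. Camera axes: x right, y down, z forward; pixel columns grow to the right and rows downward; lengths in m; the calibration is good to about 2 mm. A picture is of the moment at which its call begins.
- env.finish_job(): hands the job in, once; it reports no verdict.
Trained networks look in the newest picture that a camera, given by its name, has taken for a name from the list of things; names that differ only in an ending like _2 or _b are one class to them, and where a whole thing is asked for, a point or a joint stands for the part that bears it (a point fixed in the world has none). Each returns a list of dicts, best first, with "p" (0 to 1); they miss things now and then, are a little off and sometimes report something else, mostly with a low value. They report only what shows in the picture. A call takes as long as a camera call. They do not tell look-alikes from the thing itself.
- boxes_of(camera, thing): "bbox" ([centre column, centre row, width, height] as shares, 0 to 1, of the picture: columns of its width, rows of its height, round what is visible of it).
- tip_of(camera, thing): "point" ([column, row] as shares, 0 to 1, of the picture: columns of its width, rows of its height: a listed point, or the origin of a listed thing).
The state is a dict: "time_s": time; "joint_positions": joint angles; "joint_vel": joint speeds; "tau": joint torques, N m; "ee_pos": TCP position; "eef_rot": TCP orientation; "force": force on the tool from outside, world axes, zero at the start; "wrist_torque": the same for the moment, N m; "width": opening from 0.0 (shut) to 1.0 (fully open).
Only numpy, scipy, OpenCV 4.12 (cv2) and the standard library are available. Lean on these libraries where they do the work, as an engineer would, in place of code of your own. Each camera call takes 0.05 s, during which the arm holds its last target. There are 200 camera calls.

TASK

The left end of the little slab roller's roller still stands too high. Take the wooden-handled adjusting bar out of its drilled block, put its tip through the narrow slot in the sloping cover and pull the star wheel inside down the slope, one tooth at a time, until the line on the dial beside the slot points at the fixed wedge at the top of the dial. Work the machine with the bar alone, keeping the gripper and arm off it, leave the flat wooden rib and the clay lump lying where they are, and at the end stand the bar back in its hole.

Things in the scene. Friction and masses are not known exactly. Their poses are not given: they have to be found in the camera images.
- slab_roller: Bench slab roller, fixed: plywood base 220 x 356 x 22 mm, two grey cheeks, a wooden roller (56 x 192 mm) between them, a crank at its right end, a grey adjuster housing at its left end (150 deep, 120 wide, 144 mm high). Origin: centre of underside; x to the rear, y along the roller to its left end, z up. The housing's upper front is a cover sloping 28 degrees, facing the operator and up.
- slot (a point): Centre of the access slot on the cover's outer face, 119 mm above the table. x up the slope, y to the machine's left, z square out of the face (28 degrees from vertical, leaning to the operator). Slot 44 mm long (x), 12 mm wide (y), cover 4 mm thick. At every click a gap of the wheel is centred below this point. The bar goes in along -z, its handle towards the operator.
- carry_grip (a point): Middle of the machine's carrying handle, a 28 mm thick, 92 mm long wooden grip along y, 83 mm straight above the slot; it bars the way to the slot from straight above. Its bent steel legs (12 mm) stand 31 mm to the right and 77 mm to the left of the slot.
- wheel_axis (a point): Centre of the star wheel (frame as point slot; axis along y), 46 mm below the cover's face. Ten round-nosed teeth 7 mm thick, 16 mm wide; tip circle radius 36 mm, gap bottoms at 20 mm. A 7 mm tip put in 20 mm below the face (at x = 0) and moved straight 16 to 18 mm along -x carries the wheel over the click; it springs on to the next by itself. Needs about 3 N.
- star_wheel (a joint): Star wheel angle, rad. 0: dial line at the wedge (as wanted). Starts two or three teeth short (about -1.26 or -1.88; rarely perched between, about -1.57, till a nudge drops it either way). Grows as the teeth under the slot move down the slope (slot -x). A sprung roller holds it within 0.04 of multiples of one tooth (0.628 rad, 36 degrees); it turns both ways. Each tooth lowers the roller's left end 0.8 mm.
- dial_index (a point): Tip of the fixed dark wedge at the up-slope edge of the dial. The dial is a round glazed instrument, 52 mm across, 10 mm high, on the cover 44 mm to the left (+y) of the slot; nine small ticks on its white rim mark the other tooth positions.
- dial_mark (a point): Outer end of the dark line on the dial's turning metal disc, 16.5 mm from its centre. The disc turns one to one with the star wheel, clockwise as the operator sees it when the wheel is advanced; at the start the line stands about two or three ticks (72 or 108 degrees) anticlockwise of the wedge. When set it lies about 2 mm from point dial_index. It is under glass.
- bar: Adjusting bar, loose, about 0.1 kg: round steel rod 7 mm thick with a rounded tip, and a turned wooden handle 24 mm thick. Origin at the tip, z along the bar to the handle: rod 0 to 104 mm, brass ferrule (18 mm thick) to 117 mm, handle to 200 mm. It starts standing handle up in the hole of its block, leaning a few degrees.
- bar_tip (a point): Tip of the adjusting bar, the origin of body bar; z along the bar to the handle.
- bar_grip (a point): Middle of the bar's handle, 155 mm from the tip, where to hold it; 24 mm thick there and straight for 20 mm either way.
- bar_block: Drilled beech block, fixed, 64 x 100 x 44 mm high. Origin: centre of its underside, y along the 100 mm side. One large hole for the bar and two 6 mm holes too small for it.
- hole (a point): Mouth of the large hole, on the block's top, 18 mm from its centre along the block's +y; z up. The hole is 13 mm wide, 36 mm deep, straight down. The bar is home when its tip stands at the bottom.
- rib: Bystander: flat wooden modelling knife, 20 x 86 x 6 mm, loose on the table in front of the machine. Origin: centre of its underside.
- clay_ball: Bystander: lump of clay, about 47 x 55 x 37 mm, loose on the table in front of the machine's right end. Origin: centre of its underside.
Things that resemble listed ones, but are neither listed nor needed, are in the scene too. There is more than one size of the bar_block; the job needs the larger.

How it is judged:
On the way, in this order (a step that is already met when the one before it is completed fails the run):
1. the bar is lifted clear out of its hole (z of bar_tip in the frame of hole above 0.01 m), for 0.1 s.
2. the star wheel is advanced through the slot until the dial line is at the wedge (value of joint star_wheel between -0.12 and 0.12 rad and velocity of joint star_wheel between -0.3 and 0.3 rad/s), for 0.2 s.
At the end, for the whole second after the job is handed in: The star wheel stands at 0 within 0.12 rad (dial line at the wedge within about 7 degrees); the bar is back in its hole: tip within 10 mm of the hole's axis and at least 22 mm below its mouth, leaning less than 0.25 rad, at rest (value of joint star_wheel between -0.12 and 0.12 rad and horizontal distance between bar_tip and hole below 0.01 m and z of bar_tip in the frame of hole below -0.022 m and angle between bar's own z axis and vertical below 0.25 rad and linear speed of bar below 0.03 m/s); the robot touches nothing.
It fails at once if the gripper or the arm touches the machine (over 3 N) (contact force between any of the fingers, the arm and slab_roller above 3 N).
It fails at once if the rib or the clay lump is moved by more than 25 mm (distance of any of rib, clay_ball from where it was at the start of the episode above 0.025 m).
It also fails if it takes over 54 s, if anything falls off the work surface, if the arm or the gripper's body presses on something with over 40 N, if the wrist force passes 120 N, or if a joint passes its speed limit or range.

## Working session

There is one attempt and no reset: what is moved stays moved. The work goes in short steps, Python scripts to look and compute and a tool call to move; the robot and the scene stay as the last step left them, time stands still between calls to the robot, and variables do not carry over. Pictures are saved under pics/ and viewed, about 8 in all and at most 12, crops included, and the job is handed in when it is done.

Besides the shell and the picture viewer there is one more tool, called after "Emit:" as name([rows], argument=value, ...), one row to a line, values as JSON. apply_moves: Moves the arm, as the interface text tells. Its arguments: {"type":"object","properties":{"commands":{"type":"array"}},"required":["commands"]}

```bash
mkdir -p pics; cat > h.py <<'E'
import numpy as np, cv2
from scipy.spatial.transform import Rotation as Ro
from bench import status, optics, env, boxes_of, tip_of
def shot(n): return optics.camera(n)
def ray(c,px):
    u=cv2.undistortPoints(np.array([[px]],float),c["mtx"],c["dist_coeffs"])[0,0]
    R=np.array(c["R"]);t=np.array(c["t"]).ravel()
    return -R.T@t, R.T@np.array([u[0],u[1],1.])
def onz(c,px,z):
    o,d=ray(c,px); return o+d*(z-o[2])/d[2]
def dep(c,px,r=1):
    x,y=int(round(px[0])),int(round(px[1])); w=c["z_map"][max(y-r,0):y+r+1,max(x-r,0):x+r+1]; w=w[w>0]
    o,d=ray(c,px); return o+d*np.median(w) if len(w) else None
def proj(c,P):
    rv=cv2.Rodrigues(np.array(c["R"]))[0]
    return cv2.projectPoints(np.atleast_2d(P).astype(float),rv,np.array(c["t"]).reshape(3,1).astype(float),c["mtx"],c["dist_coeffs"])[0][:,0]
def tri(c1,p1,c2,p2):
    o1,d1=ray(c1,p1);o2,d2=ray(c2,p2);d1/=np.linalg.norm(d1);d2/=np.linalg.norm(d2)
    s=np.linalg.lstsq(np.c_[d1,-d2],o2-o1,rcond=None)[0]
    a,b=o1+d1*s[0],o2+d2*s[1]; return (a+b)/2,np.linalg.norm(a-b)
def tip(n,t): return [(np.round(np.array(r["point"])*[512,384],1),round(r["p"],2)) for r in tip_of(n,t)]
E
python3 - <<'E'
from h import *
np.set_printoptions(precision=4,suppress=True)
C={n:shot(n) for n in("side","top")}
cv2.imwrite("pics/a.png",cv2.cvtColor(np.vstack([C["side"]["color"],C["top"]["color"]])[:, :],cv2.COLOR_RGB2BGR)) if 0 else None
for n in C: 
    cv2.imwrite(f"pics/{n}0.png",cv2.resize(cv2.cvtColor(C[n]["color"],cv2.COLOR_RGB2BGR),(800,600),interpolation=cv2.INTER_CUBIC))
    print(n,ray(C[n],(256,192)))
    for t in ["slab_roller","slot","carry_grip","wheel_axis","dial_index","dial_mark","bar_tip","bar_grip","bar","hole","bar_block","rib","clay_ball"]:
        print(t,[(p,c,dep(C[n],p)) for p,c in tip(n,t)[:3]])
print(status.read_state(), env.grasp_offset)
E
```

```text
side (array([0.0063, 0.9798, 1.1199]), array([ 0.3415, -0.6905, -0.6378]))
slab_roller [(array([225.9, 201.3]), 0.64, array([ 0.6169, -0.0337,  0.0992])), (array([294.3, 213.9]), 0.63, array([ 0.4308, -0.1878,  0.0038]))]
slot [(array([215.3, 190.9]), 0.73, array([ 0.6756, -0.0629,  0.0988])), (array([221.5, 279. ]), 0.67, array([0.4798, 0.2268, 0.0568]))]
carry_grip [(array([215.5, 175.7]), 0.56, array([ 0.6421, -0.0149,  0.2088])), (array([219.9, 256.2]), 0.23, array([0.4762, 0.2368, 0.1652]))]
wheel_axis [(array([209.5, 198.3]), 0.6, array([0.6524, 0.0094, 0.1293]))]
dial_index [(array([206.6, 195.7]), 0.67, array([0.6623, 0.0106, 0.1371])), (array([221.6, 255.2]), 0.67, array([0.4728, 0.2334, 0.1678]))]
dial_mark [(array([317.3, 177.3]), 0.62, array([ 0.4341, -0.4098,  0.0152]))]
bar_tip []
bar_grip [(array([218.7, 254.1]), 0.59, array([0.4797, 0.237 , 0.1718]))]
bar []
hole [(array([216.3, 281.2]), 0.79, array([0.4949, 0.2316, 0.0431])), (array([251.8, 255.4]), 0.7, array([0.4579, 0.0804, 0.0301]))]
bar_block [(array([251.7, 259.7]), 0.91, array([0.4494, 0.0971, 0.0309])), (arra
[... 1462 characters left out ...]
1]), 0.51, array([ 0.429 , -0.1935,  0.0044])), (array([145. , 235.8]), 0.36, array([0.4818, 0.2114, 0.0436]))]
clay_ball [(array([368.8, 242. ]), 0.59, array([ 0.4427, -0.4148,  0.0304]))]
{'time_s': 1.4, 'joint_positions': array([ 1.1481,  0.3834,  0.0164,  1.3701, -0.0063,  1.3882, -0.0465]), 'joint_vel': array([-0.0016, -0.0014,  0.0003,  0.0009,  0.0005, -0.    ,  0.    ]), 'tau': array([ -0.0003, -62.7339,   0.8428, -37.2081,   0.0165,   0.0029,
        -0.    ]), 'ee_pos': array([ 0.2201, -0.585 ,  0.2313]), 'eef_rot': array([-2.583 ,  1.788 , -0.0001]), 'force': array([ 0.8573, -0.1984,  0.0481]), 'wrist_torque': array([ 0.0382,  0.0122, -0.0224]), 'width': 1.0013201278027395} 0.0187
```

View pictures.

View pics/side0.png

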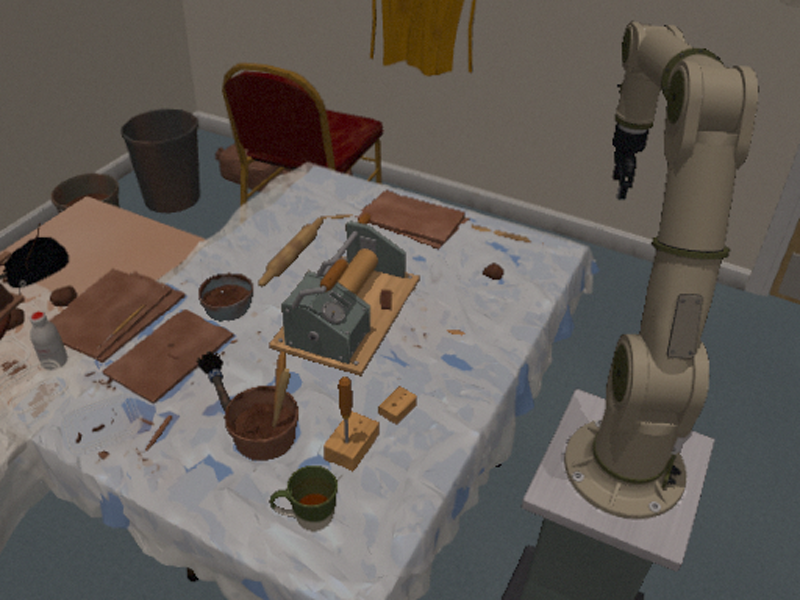

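View pics/top0.png

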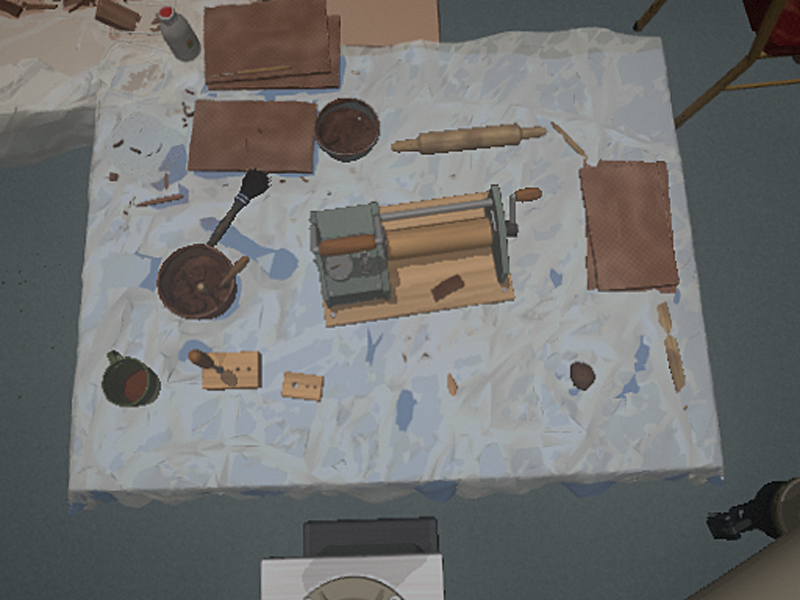

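```bash
python3 - <<'E'
import cv2,numpy as np
from h import *
C={n:shot(n) for n in("side","top")}
np.savez("c0.npz",**{n+"_"+k:np.array(v) for n in C for k,v in C[n].items()})
a=C["top"]["color"][110:265,120:320]; b=C["side"]["color"][135:305,165:285]
a=cv2.resize(a,None,fx=4,fy=4,interpolation=cv2.INTER_CUBIC)[:600,:]
cv2.imwrite("pics/topc.png",a[:,:,::-1])
b=cv2.resize(b,None,fx=3.5,fy=3.5,interpolation=cv2.INTER_CUBIC)
cv2.imwrite("pics/sidec.png",b[:,:,::-1])
E
```

```text
(no output)
```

View pics/topc.png

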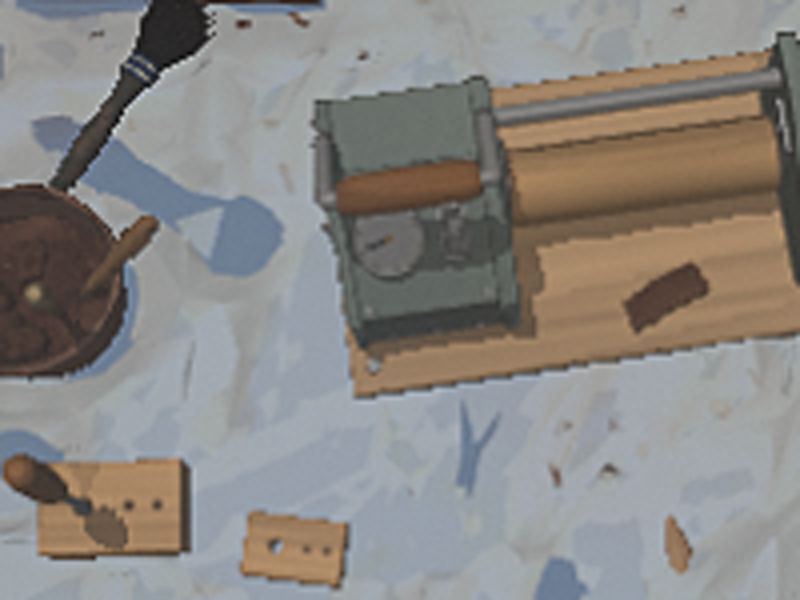

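View pics/sidec.png

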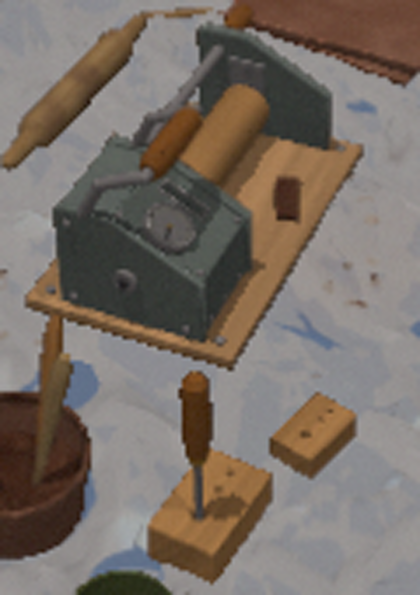

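```bash
cat >> h.py <<'E'
def cloud(c):
    h,w=c["z_map"].shape; v,u=np.mgrid[:h,:w]
    q=cv2.undistortPoints(np.stack([u,v],-1).reshape(-1,1,2).astype(float),c["mtx"],c["dist_coeffs"])[:,0]
    z=c["z_map"].ravel(); P=np.c_[q*z[:,None],z]
    X=(P-np.array(c["t"]).ravel())@np.array(c["R"]); X[z==0]=np.nan
    return X.reshape(h,w,3)
def load(f):
    d=np.load(f); return {n:{k[len(n)+1:]:d[k] for k in d if k.startswith(n+"_")} for n in("side","top")}
E
python3 - <<'E'
from h import *
np.set_printoptions(precision=4,suppress=True)
C=load("c0.npz")
for n in C:
    X=cloud(C[n]); x,y,z=X[...,0],X[...,1],X[...,2]
    m=(x>.5)&(x<.85)&(y>-.35)&(y<.12)
    # base top
    b=X[m&(z>.016)&(z<.028)]; 
    # front edge: min x per y bin
    e=[]
    for y0 in np.arange(-.28,.05,.01):
        s=b[(b[:,1]>=y0)&(b[:,1]<y0+.01)]
        if len(s)>3: e.append([y0+.005,np.sort(s[:,0])[1]])
    e=np.array(e); 
    if len(e)>5:
        k=np.polyfit(e[:,0],e[:,1],1); r=e[:,1]-np.polyval(k,e[:,0]); g=abs(r)<.006; k=np.polyfit(e[g,0],e[g,1],1)
        print(n,"front edge x=k*y+c",k,"yaw",np.degrees(-np.arctan(k[0])),len(e),g.sum(),r.std(), np.median(b[:,2]))
    # slope plane
    s=X[m&(z>.085)&(z<.14)&(y>-.09)&(y<.06)&(x>.58)&(x<.72)]
    best=None;rng=np.random.default_rng(0)
    for _ in range(800):
        p=s[rng.choice(len(s),3,False)]; nn=np.cross(p[1]-p[0],p[2]-p[0]); l=np.linalg.norm(nn)
        if l<1e-6: continue
        nn/=l; nn*=np.sign(nn[2]); 
        if not .8<nn[2]<.95: continue
        q=abs((s-p[0])@nn)<.002
        if best is None or q.sum()>best.sum(): best=q
    q=s[best]; c=q.mean(0); nn=np.linalg.svd(q-c)[2][2]; nn*=np.sign(nn[2])
    print("plane",nn,c,len(q),"tilt",np.degrees(np.arccos(nn[2])),"yaw",np.degrees(np.arctan2(-nn[1],-nn[0])), q.min(0),q.max(0))
    # grip
    g=X[m&(z>.185)&(z<.23)]; print("grip",len(g),g.mean(0),g.min(0),g.max(0))
ims=[]
for n,(u0,v0,w,h) in {"top":(195,145,65,50),"side":(190,165,65,50)}.items():
    im=C[n]["color"][v0:v0+h,u0:u0+w]; im=cv2.convertScaleAbs(im,alpha=1.8)
    ims.append(cv2.resize(im,None,fx=8,fy=6*8/6,interpolation=cv2.INTER_LANCZOS4)[:300*2])
im=cv2.resize(np.vstack(ims),None,fx=.75,fy=.75); cv2.imwrite("pics/slot0.png",im[:,:,::-1]); print(im.shape)
E
```

```text
side front edge x=k*y+c [-0.0868  0.5634] yaw 4.961941100897646 33 25 0.010221247414491418 0.022469823401432474
plane [-0.4644 -0.0435  0.8846] [ 0.6411 -0.0204  0.114 ] 317 tilt 27.7996559538487 yaw 5.346055776614716 [ 0.5902 -0.0839  0.0884] [0.6915 0.0455 0.14  ]
grip 277 [ 0.6549 -0.0067  0.2063] [ 0.6359 -0.0763  0.185 ] [0.7052 0.0489 0.2213]
top front edge x=k*y+c [-0.1095  0.562 ] yaw 6.250264948667291 33 31 0.007284101256934788 0.020823043256087567
plane [-0.4447 -0.0303  0.8952] [ 0.6364 -0.0277  0.1089] 502 tilt 26.46803627170949 yaw 3.89817507558949 [ 0.5901 -0.0829  0.0881] [0.7048 0.0382 0.14  ]
grip 539 [ 0.655  -0.0189  0.207 ] [ 0.6349 -0.077   0.1851] [0.7043 0.0424 0.2197]
(600, 390, 3)
```

View pics/slot0.png

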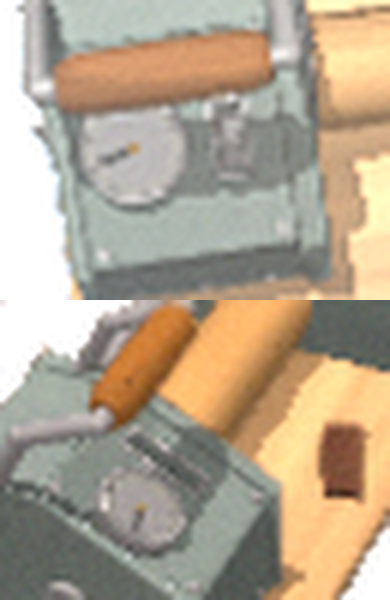

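```bash
cat > fit.py <<'E'
from h import *
from scipy.optimize import least_squares
np.set_printoptions(precision=4,suppress=True)
C=load("c0.npz")
def px(n,u,v): o={"top":(195,145),"side":(190,165)}[n]; return np.array([(u+.5)/6-.5+o[0],(v+.5)/6-.5+o[1]])
def frame(p):
    yaw=Ro.from_euler("z",p[2]); return np.array([p[0],p[1],.119]), (yaw*Ro.from_euler("y",-28,degrees=True)).as_matrix(), yaw.as_matrix()
def pts(p):
    o,S,Y=frame(p); 
    return {"dial":o+S@[0,.044,.010],"slot":o,"gl":o+Y@[0,.023+.046,.083],"gr":o+Y@[0,.023-.046,.083]}
obs=[("top","dial",px("top",135,148),1),("side","dial",px("side",140,208),1),("top","slot",px("top",232,142),1),("side","slot",px("side",172,161),1),
("top","gl",px("top",55,86),1),("top","gr",px("top",271,56),1),("side","gl",px("side",110,105),.5),("side","gr",px("side",178,25),.5)]
if __name__=="__main__":
    def res(p,full=False):
        P=pts(p); return np.concatenate([w*(proj(C[n],P[k])[0]-q) for n,k,q,w in obs])
    s=least_squares(res,[.65,-.04,.09],loss="soft_l1"); print(s.x,np.degrees(s.x[2])); r=res(s.x).reshape(-1,2)
    for o,e in zip(obs,r): print(o[0],o[1],e)
    P0,_=tri(C["top"],obs[0][2],C["side"],obs[1][2]); print("dial tri",P0,_, "slot tri",tri(C["top"],obs[2][2],C["side"],obs[3][2]))
    print(pts(s.x))
    # predicted dial line
    o,S,Y=frame(s.x)
    for k in(-2,-2.5,-3):
        a=k*np.radians(36); d=np.array([np.cos(a),-np.sin(a),0])*.0165
        for n in("top","side"):
            print(k,n,(proj(C[n],o+S@([0,.044,.010]+d))-proj(C[n],o+S@np.array([0,.044,.010])))[0]*6)
    for n in C:
        for x in(.022,-.022): print(n,x,(proj(C[n],o+S@[x,0,0])[0]-[195,145] if n=="top" else proj(C[n],o+S@[x,0,0])[0]-[190,165])*6)
E
python3 fit.py
```

```text
[ 0.6528 -0.0434  0.0915] 5.243255537389787
top dial [-0.432  -0.6262]
side dial [ 0.317  -1.4203]
top slot [-0.363  -2.3596]
side slot [-0.3018  0.2145]
top gl [0.1681 0.7418]
top gr [0.2434 1.2167]
side gl [-0.1773  0.9273]
side gr [ 0.6041 -0.5131]
dial tri [ 0.6451 -0.0003  0.1209] 0.0012810389280774764 slot tri (array([ 0.6485, -0.0434,  0.1204]), np.float64(0.005674032824773126))
{'dial': array([ 0.6441, -0.    ,  0.1278]), 'slot': array([ 0.6528, -0.0434,  0.119 ]), 'gl': array([0.6465, 0.0253, 0.202 ]), 'gr': array([ 0.6549, -0.0663,  0.202 ])}
-2 top [-36.361   -6.7142]
-2 side [-20.739  11.697]
-2.5 top [-36.5581   4.605 ]
-2.5 side [-13.718   18.2503]
-3 top [-33.179   15.4517]
-3 side [-5.3452 23.003 ]
side 0.022 [135.5318 136.1304]
side -0.022 [199.8321 183.424 ]
top 0.022 [221.0536  77.65  ]
top -0.022 [233.5454 172.6404]
```

```bash
cat >> h.py <<'E'
def mkR(xdir,z):
    z=np.array(z,float);z/=np.linalg.norm(z);x=np.array(xdir,float);x-=z*(x@z);x/=np.linalg.norm(x)
    return np.c_[x,np.cross(z,x),z]
def plan(p,R,P1,R1,n,w):
    """rows from pose p,R to P1,R1 in n rows, rounded, feeding back the rounding"""
    rows=[]
    for i in range(n):
        k=n-i; d=R.T@(P1-p)/k; rv=Ro.from_matrix(R.T@R1).as_rotvec(degrees=True)/k
        d=np.round(d*1000,1); rv=np.round(rv,1); rows.append([*map(float,d),*map(float,rv),w])
        p=p+R@d/1000 if False else p+R@(d/1000); R=R@Ro.from_rotvec(rv,degrees=True).as_matrix()
    print("[["+",".join("["+",".join(f"{v+0:g}" for v in r)+"]" for r in rows)+"]]"); return p,R
def now():
    s=status.read_state(); return np.array(s["ee_pos"]),Ro.from_rotvec(s["eef_rot"]).as_matrix(),s
E
cat > bar.py <<'E'
from h import *
from scipy.optimize import least_squares
np.set_printoptions(precision=4,suppress=True)
C=load("c0.npz"); Q=[]
for n in C:
    X=cloud(C[n]).reshape(-1,3); Q.append(X[(abs(X[:,0]-.48)<.05)&(abs(X[:,1]-.23)<.045)&(X[:,2]>.125)&(X[:,2]<.195)])
    print(n,len(Q[-1]),Q[-1].mean(0),Q[-1].min(0),Q[-1].max(0))
for q in [np.vstack(Q)]+Q:
    def f(p):
        d=np.array([p[2],p[3],1]);d/=np.linalg.norm(d);v=q-[p[0],p[1],.16]
        return (np.linalg.norm(v-np.outer(v@d,d),axis=1)-.0115)*1000
    m=q.mean(0); s=least_squares(f,[m[0],m[1],0,0],loss="soft_l1"); p=s.x
    print("axis at z=.16",p[:2],"slopes",p[2:],"at z=.044",p[:2]+(.044-.16)*p[2:],"at .008",p[:2]+(.008-.16)*p[2:],abs(f(p)).mean())
for n in C:
    b=cloud(C[n]).reshape(-1,3); b=b[(b[:,2]>.040)&(b[:,2]<.048)&(abs(b[:,0]-.47)<.07)&(abs(b[:,1]-.21)<.09)]
    r=cv2.minAreaRect((b[:,:2]*1000).astype(np.float32)); print(n,"block",r,len(b))
E
python3 bar.py; python3 - <<'E'
from h import *
p,R,s=now(); R1=mkR([1,.09,0],[0,0,-1])
p,R=plan(p,R,np.array([.50,-.38,.33]),mkR([.72,-.5,0],[0,0,-1]),12,85)
p,R=plan(p,R,np.array([.53,-.02,.33]),R1,10,85)
E
```

```text
side 151 [0.4756 0.2328 0.162 ] [0.4677 0.2171 0.1254] [0.4913 0.2409 0.1937]
top 79 [0.477  0.2172 0.1669] [0.469  0.2123 0.1258] [0.4911 0.2293 0.1946]
axis at z=.16 [0.4808 0.2254] slopes [ 0.0091 -0.0048] at z=.044 [0.4797 0.226 ] at .008 [0.4794 0.2261] 0.9997659874454833
axis at z=.16 [0.4804 0.2257] slopes [ 0.0126 -0.0033] at z=.044 [0.479  0.2261] at .008 [0.4785 0.2262] 1.1129226095365488
axis at z=.16 [0.4818 0.2247] slopes [-0.0136  0.0082] at z=.044 [0.4833 0.2238] at .008 [0.4838 0.2235] 0.48075881972367784
side block ((480.0451965332031, 208.0408935546875), (103.87859344482422, 65.75521850585938), 89.78082275390625) 507
top block ((480.8485107421875, 206.208984375), (102.39391326904297, 65.18293762207031), 89.16858673095703) 653
[[[-7.8,-27.8,-8.2,0,0,-2.9,85],[-6.3,-28.2,-8.2,0,0,-2.9,85],[-4.9,-28.5,-8.2,0,0,-2.9,85],[-3.5,-28.7,-8.2,0,0,-2.9,85],[-2,-28.8,-8.2,0,0,-2.9,85],[-0.6,-28.9,-8.2,0,0,-2.9,85],[0.9,-28.9,-8.3,0,0,-2.9,85],[2.4,-28.8,-8.2,0,0,-2.9,85],[3.8,-28.7,-8.3,0,0,-2.9,85],[5.3,-28.4,-8.2,0,0,-2.8,85],[6.7,-28.2,-8.3,0,0,-2.9,85],[8.1,-27.8,-8.2,0,0,-2.8,85]]]
[[[-18.1,-31.3,0,0,0,-4,85],[-15.8,-32.5,0,0,0,-4,85],[-13.6,-33.5,0,0,0,-4,85],[-11.2,-34.3,0,0,0,-4,85],[-8.7,-35,0,0,0,-4,85],[-6.3,-35.6,0,0,0,-4,85],[-3.8,-35.9,0,0,0,-4,85],[-1.3,-36.1,0,0,0,-4,85],[1.3,-36.1,0,0,0,-4,85],[3.7,-36,0,0,0,-3.9,85]]]
```

Emit:
apply_moves([
  [[-7.8,-27.8,-8.2,0,0,-2.9,85],[-6.3,-28.2,-8.2,0,0,-2.9,85],[-4.9,-28.5,-8.2,0,0,-2.9,85],[-3.5,-28.7,-8.2,0,0,-2.9,85],[-2,-28.8,-8.2,0,0,-2.9,85],[-0.6,-28.9,-8.2,0,0,-2.9,85],[0.9,-28.9,-8.3,0,0,-2.9,85],[2.4,-28.8,-8.2,0,0,-2.9,85],[3.8,-28.7,-8.3,0,0,-2.9,85],[5.3,-28.4,-8.2,0,0,-2.8,85],[6.7,-28.2,-8.3,0,0,-2.9,85],[8.1,-27.8,-8.2,0,0,-2.8,85]],
])

```text
time_s: 2.5
ee_pos: [0.501, -0.3791, 0.3306]
eef_rot: [2.999, -0.936, 0.0]
force: [0.1, -0.2, -0.3]
width: 0.993
```

Emit:
apply_moves([
  [[-18.1,-31.3,0,0,0,-4,85],[-15.8,-32.5,0,0,0,-4,85],[-13.6,-33.5,0,0,0,-4,85],[-11.2,-34.3,0,0,0,-4,85],[-8.7,-35,0,0,0,-4,85],[-6.3,-35.6,0,0,0,-4,85],[-3.8,-35.9,0,0,0,-4,85],[-1.3,-36.1,0,0,0,-4,85],[1.3,-36.1,0,0,0,-4,85],[3.7,-36,0,0,0,-3.9,85]],
])

```text
time_s: 3.33
ee_pos: [0.5298, -0.0183, 0.3303]
eef_rot: [3.138, 0.145, 0.001]
force: [0.5, -0.1, -0.3]
width: 0.996
```

```bash
python3 - <<'E'
from h import *
np.set_printoptions(precision=4,suppress=True)
p,R,s=now(); print(p,R,s["time_s"],s["joint_positions"]); R1=mkR([1,.09,0],[-.01,.004,-1])
p,R=plan(p,R,np.array([.4815,.2255,.27]),R1,8,85)
# grasp point at z=.163 -> TCP .0187 lower
p,R=plan(p,R,np.array([.4807,.2255,.163-.0187]),R1,6,85)
E
```

```text
[ 0.5298 -0.0183  0.3303] [[ 0.9957  0.0923  0.0007]
 [ 0.0923 -0.9957 -0.0003]
 [ 0.0006  0.0003 -1.    ]] 3.3333 [ 0.4168  0.1848 -0.5221  1.4291  0.0922  1.5513 -0.0072]
[[[-3.2,-30.9,7.5,0,-0.1,0,85],[-3.2,-30.9,7.5,0,-0.1,0,85],[-3.2,-30.9,7.6,0.1,-0.1,0,85],[-3.2,-30.9,7.6,0,-0.1,0,85],[-3.1,-30.9,7.6,0.1,0,0,85],[-3.1,-30.9,7.7,0,-0.1,0.1,85],[-3.2,-30.9,7.7,0.1,0,0,85],[-3.2,-30.8,7.7,0,-0.1,0.1,85]]]
[[[0.1,0.1,20.9,0,0,0,85],[0.1,0.1,21,0,0,0,85],[0.1,0.1,20.9,0,0,0,85],[0.1,0.1,21,0,0,0,85],[0,0.1,20.9,0,0,0,85],[0.1,0,21,0,0,0,85]]]
```

Emit:
apply_moves([
  [[-3.2,-30.9,7.5,0,-0.1,0,85],[-3.2,-30.9,7.5,0,-0.1,0,85],[-3.2,-30.9,7.6,0.1,-0.1,0,85],[-3.2,-30.9,7.6,0,-0.1,0,85],[-3.1,-30.9,7.6,0.1,0,0,85],[-3.1,-30.9,7.7,0,-0.1,0.1,85],[-3.2,-30.9,7.7,0.1,0,0,85],[-3.2,-30.8,7.7,0,-0.1,0.1,85]],
])

```text
time_s: 4.0
ee_pos: [0.482, 0.2253, 0.2697]
eef_rot: [-3.134, -0.134, 0.016]
force: [0.5, -0.1, 0.0]
width: 0.996
```

Emit:
apply_moves([
  [[0,0,0,0,0,0,85],[0.1,0.1,20.9,0,0,0,85],[0.1,0.1,21,0,0,0,85],[0.1,0.1,20.9,0,0,0,85],[0.1,0.1,21,0,0,0,85],[0,0.1,20.9,0,0,0,85],[0.1,0,21,0,0,0,85],[0,0,0,0,0,0,85]],
])

```text
time_s: 4.67
ee_pos: [0.4796, 0.2225, 0.1402]
eef_rot: [-3.136, -0.134, 0.026]
force: [-0.2, -0.5, -0.7]
width: 0.994
```

Emit:
apply_moves([
  [[0,0,0,0,0,0,40],[0,0,0,0,0,0,40],[0,0,0,0,0,0,0],[0,0,0,0,0,0,0],[0,0,0,0,0,0,0],[0,0,0,0,0,0,0],[0,0,0,0,0,0,0],[0,0,0,0,0,0,0]],
])

```text
time_s: 5.33
ee_pos: [0.4821, 0.2244, 0.1449]
eef_rot: [-3.133, -0.134, 0.014]
force: [0.1, -0.2, 5.8]
width: 0.256
```

Emit:
apply_moves([
  [[0,0,0,0,0,0,0],[0,0,-5,0,0,0,0],[0,0,-15,0,0,0,0],[0,0,-25,0,0,0,0],[0,0,-25,0,0,0,0],[0,0,-25,0,0,0,0],[0,0,-25,0,0,0,0],[0,0,-20,0,0,0,0],[0,0,-10,0,0,0,0],[0,0,0,0,0,0,0],[0,0,0,0,0,0,0]],
])

```text
time_s: 6.25
ee_pos: [0.4831, 0.2233, 0.2934]
eef_rot: [-3.134, -0.135, 0.018]
force: [0.1, -1.0, -2.6]
width: 0.262
```

```bash
python3 - <<'E'
from h import *
np.set_printoptions(precision=4,suppress=True)
C={n:shot(n) for n in("side","top")}
np.savez("c1.npz",**{n+"_"+k:np.array(v) for n in C for k,v in C[n].items()})
p,R,s=now(); print(p,s["width"],s["time_s"],s["force"]); g=p-R[:,2]*env.grasp_offset; tipP=g+R[:,2]*.155; print("grip",g,"pred tip",tipP)
T={}
for n in C:
    print(n,"pred tip px",proj(C[n],tipP),"grip",proj(C[n],g)); print(tip(n,"bar_tip")[:3],tip(n,"bar_grip")[:3])
ims=[]
for n in C:
    q=proj(C[n],tipP)[0].round().astype(int); u0,v0=q[0]-30,q[1]-40; im=C[n]["color"][v0:v0+60,u0:u0+60]
    print(n,u0,v0); ims.append(cv2.resize(cv2.convertScaleAbs(im,alpha=1.5),None,fx=6.6,fy=6.6,interpolation=cv2.INTER_CUBIC))
cv2.imwrite("pics/lift.png",np.hstack(ims)[:,:,::-1])
E
```

```text
[0.4826 0.223  0.2923] 0.26426367278996454 6.35 [-0.4019 -0.5653 -1.6988]
grip [0.4829 0.2229 0.311 ] pred tip [0.4808 0.2235 0.156 ]
side pred tip px [[221.0467 254.738 ]] grip [[219.1606 212.6292]]
[(array([219.4, 254.7]), 0.67)] [(array([218.6, 212.6]), 0.8)]
top pred tip px [[129.4279 230.0545]] grip [[110.0931 218.2753]]
[(array([130.9, 230.1]), 0.66)] [(array([111.5, 221.3]), 0.56)]
side 191 215
top 99 190
```

View pics/lift.png

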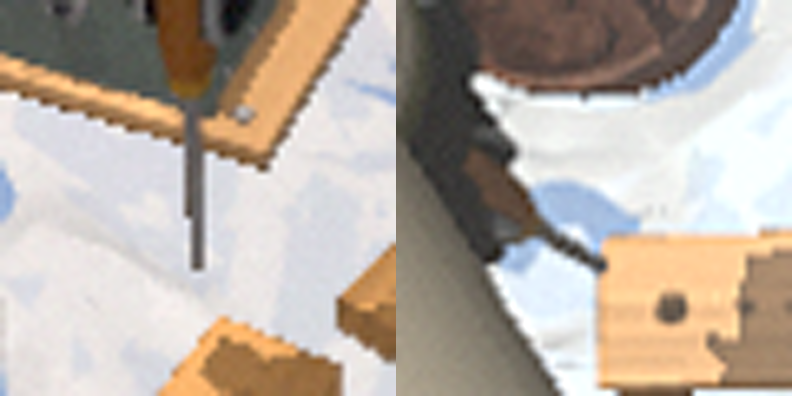

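```bash
cat > tool.py <<'E'
from h import *
from fit import frame
np.set_printoptions(precision=4,suppress=True)
SL=np.array([.6528,-.0434,.0915]); O,S,Y=frame(SL)
RT=np.c_[S[:,0],-S[:,1],-S[:,2]]
TO=np.array([0,0,.1363])   # tip in tool frame
def tgt(sp,off=TO): # TCP so that tip is at slot-frame sp (mm)
    return O+S@(np.array(sp)/1000)-RT@off
def tipnow(off=TO):
    p,R,s=now(); return S.T@(p+R@off-O)*1000
E
python3 - <<'E'
from tool import *
C=load("c1.npz"); p,R,s=now()
P,e=tri(C["side"],(220.6,255.1),C["top"],(130.4,230.4)); print("tip tri",P,e,"tool frame",R.T@(P-p))
h=onz(C["top"],(140.8,236.7),.044); print("hole",h)
p,R=plan(p,R,tgt([0,0,100]),RT,10,0); print(p)
E
```

```text
tip tri [0.4816 0.2224 0.1525] 0.0024824994511259365 tool frame [0.0004 0.0014 0.1405]
hole [0.4796 0.2231 0.044 ]
[[[3.5,28.1,-3.6,0,2.9,0,0],[3.7,28.1,-3.5,0,2.9,0,0],[3.9,28.1,-3.3,0,2.9,0,0],[4,28,-3.1,0,2.9,-0.1,0],[4.1,28.1,-2.9,0,2.8,-0.1,0],[4.2,28.1,-2.6,0,2.9,0,0],[4.3,28.1,-2.4,0,2.8,-0.1,0],[4.4,28,-2.2,-0.1,2.9,0,0],[4.5,28.1,-2,0,2.8,-0.1,0],[4.6,28.1,-1.7,-0.1,2.9,0,0]]]
[ 0.5424 -0.0536  0.3276]
```

Emit:
apply_moves([
  [[3.5,28.1,-3.6,0,2.9,0,0],[3.7,28.1,-3.5,0,2.9,0,0],[3.9,28.1,-3.3,0,2.9,0,0],[4,28,-3.1,0,2.9,-0.1,0],[4.1,28.1,-2.9,0,2.8,-0.1,0],[4.2,28.1,-2.6,0,2.9,0,0],[4.3,28.1,-2.4,0,2.8,-0.1,0],[4.4,28,-2.2,-0.1,2.9,0,0],[4.5,28.1,-2,0,2.8,-0.1,0],[4.6,28.1,-1.7,-0.1,2.9,0,0],[0,0,0,0,0,0,0],[0,0,0,0,0,0,0]],
])

```text
time_s: 7.55
ee_pos: [0.5419, -0.0554, 0.3279]
eef_rot: [-3.024, -0.131, -0.755]
force: [0.7, 0.7, -0.4]
width: 0.257
```

```bash
python3 - <<'E'
from tool import *
p,R,s=now(); print(p,s["time_s"],s["width"],tipnow(), s["joint_positions"]); 
p,R=plan(p,R,tgt([0,0,22]),RT,6,0); print(p)
E
```

```text
[ 0.5419 -0.0554  0.3279] 7.55 0.2572414562611757 [ -0.3542  -1.9752 100.5082] [ 0.4799 -0.1674 -0.3245  1.8529 -0.1969  0.9766  0.3049]
[[[0.1,-0.3,13.1,0,0,0,0],[0.1,-0.3,13.1,0,0,0,0],[0,-0.3,13.1,0,0,-0.1,0],[0.1,-0.3,13.1,0,0,0,0],[0,-0.3,13.1,0,0,-0.1,0],[0.1,-0.4,13,0.1,0,0,0]]]
[ 0.5788 -0.0502  0.2588]
```

Emit:
apply_moves([
  [[0.1,-0.3,13.1,0,0,0,0],[0.1,-0.3,13.1,0,0,0,0],[0,-0.3,13.1,0,0,-0.1,0],[0.1,-0.3,13.1,0,0,0,0],[0,-0.3,13.1,0,0,-0.1,0],[0.1,-0.4,13,0.1,0,0,0],[0,0,0,0,0,0,0],[0,0,0,0,0,0,0]],
])

```text
time_s: 8.22
ee_pos: [0.5793, -0.0465, 0.2587]
eef_rot: [-3.021, -0.146, -0.752]
force: [-0.2, 0.4, -0.5]
width: 0.262
```

```bash
python3 - <<'E'
from tool import *
p,R,s=now(); print(p,s["time_s"],s["width"],tipnow()); tp=p+R@TO
C={n:shot(n) for n in("side","top")}
np.savez("c2.npz",**{n+"_"+k:np.array(v) for n in C for k,v in C[n].items()})
ims=[]
for n,(u0,v0) in {"side":(190,150),"top":(200,135)}.items():
    print(n,(proj(C[n],tp)[0]-[u0,v0])*8,"slot",(proj(C[n],[O+S@[.022,0,0],O,O-S@[.022,0,0]])-[u0,v0])*8, tip(n,"bar_tip")[:2])
    ims.append(cv2.resize(cv2.convertScaleAbs(C[n]["color"][v0:v0+60,u0:u0+50],alpha=1.8),None,fx=8,fy=8,interpolation=cv2.INTER_CUBIC))
cv2.imwrite("pics/pre.png",np.hstack(ims)[:,:,::-1])
E
```

```text
[ 0.5793 -0.0465  0.2587] 8.2167 0.26210489092166067 [ 0.5966  4.117  21.5088]
side [239.1588 308.7194] slot [[180.7393 301.4948]
 [223.6152 333.0375]
 [266.4722 364.5535]] [(array([222.7, 204.4]), 0.6), (array([218.9, 187.8]), 0.47)]
top [250.7795 258.9425] slot [[254.7771 183.5506]
 [263.1342 247.1402]
 [271.4312 310.2047]] []
```

View pics/pre.png

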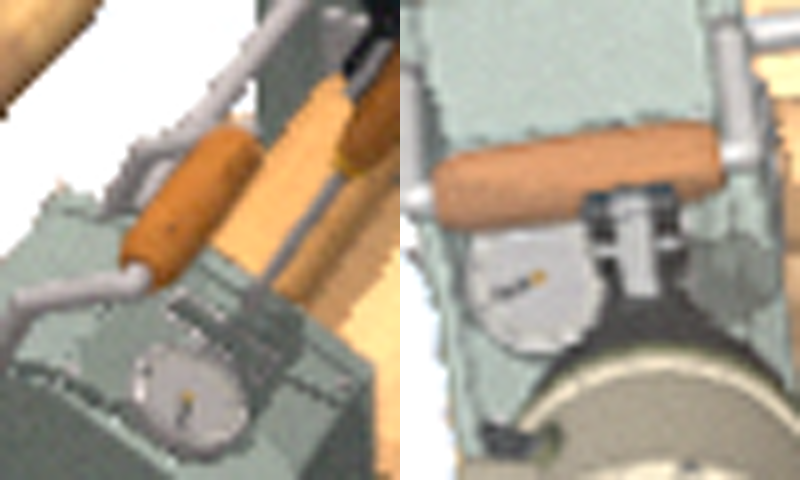

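```bash
python3 - <<'E'
from tool import *
C=load("c2.npz")
for i in range(4):
    p,R,s=now(); print(p,s["eef_rot"],s["time_s"],tipnow(),s["force"]); shot("side")
# where would the seen side tip (245,311) be, at slot-frame z given by rod depth? intersect ray w/ plane slot z=21.5
for z in(18,21.5,25):
    o,d=ray(C["side"],(190+245/8,150+311/8)); o=S.T@(o-O)*1000; d=S.T@d; print(z,o+d*(z-o[2])/d[2])
E
```

```text
[ 0.5798 -0.0478  0.2607] [-3.0218 -0.1442 -0.7583] 8.4167 [ 2.4115  2.4352 23.0682] [-0.8031 -0.6373 -0.9423]
[ 0.5798 -0.048   0.2606] [-3.0219 -0.1438 -0.7584] 8.4667 [ 2.3638  2.255  23.031 ] [-0.2054  0.8881 -0.8017]
[ 0.5798 -0.048   0.2604] [-3.0219 -0.1438 -0.7581] 8.5167 [ 2.2217  2.2277 22.9223] [ 0.2314  0.8525 -0.4911]
[ 0.5797 -0.0481  0.2603] [-3.022  -0.1435 -0.758 ] 8.5667 [ 2.105   2.1525 22.8426] [-0.7947  0.2797 -1.4666]
18 [-1.828  -0.1691 18.    ]
21.5 [-1.872   3.1881 21.5   ]
25 [-1.9161  6.5453 25.    ]
```

Emit:
apply_moves([
  [[0,0,0,0,0,0,0],[0,0,0,0,0,0,0],[0,0,0,0,0,0,0],[0,0,0,0,0,0,0],[0,0,0,0,0,0,0],[0,0,0,0,0,0,0]],
])

```text
time_s: 9.12
ee_pos: [0.5796, -0.0481, 0.2595]
eef_rot: [-3.022, -0.144, -0.756]
force: [-0.9, 0.7, -0.8]
width: 0.261
```

```bash
sed -i 's/^TO=.*/TO=np.array([-.001,.001,.1375])/' tool.py; cat > go.py <<'E'
import sys
from tool import *
p,R,s=now(); print(p,s["time_s"],"w",s["width"],"tip",tipnow(),"rot err deg",Ro.from_matrix(R.T@RT).as_rotvec(degrees=True),"F slot",S.T@s["force"])
if len(sys.argv)>4: plan(p,R,tgt([float(a) for a in sys.argv[1:4]]),RT,int(sys.argv[4]),0)
E
python3 go.py 0 0 6 4
```

```text
[ 0.5796 -0.0481  0.2595] 9.1167 w 0.26132690232241174 tip [ 0.4773  1.2746 20.9501] rot err deg [-0.0985 -0.0961  0.1715] F slot [-1.1134  0.7742 -0.2785]
[[[-0.1,0.3,3.7,0,0,0,0],[-0.1,0.3,3.8,0,0,0.1,0],[0,0.2,3.7,0,0,0,0],[-0.1,0.3,3.8,-0.1,-0.1,0.1,0]]]
```

Emit:
apply_moves([
  [[-0.1,0.3,3.7,0,0,0,0],[-0.1,0.3,3.8,0,0,0.1,0],[0,0.3,3.7,0,0,0,0],[-0.1,0.3,3.8,-0.1,-0.1,0.1,0],[0,0,0,0,0,0,0],[0,0,0,0,0,0,0],[0,0,0,0,0,0,0],[0,0,0,0,0,0,0],[0,0,0,0,0,0,0]],
])

```text
time_s: 9.87
ee_pos: [0.5866, -0.0486, 0.2464]
eef_rot: [-3.024, -0.138, -0.755]
force: [-0.1, -0.7, -1.0]
width: 0.263
```

```bash
python3 go.py 0 0 -8 5; python3 - <<'E'
from tool import *
C={n:shot(n) for n in("side",)}; n="side"
p,R,s=now(); tp=p+R@TO; u0,v0=200,160
print((proj(C[n],tp)[0]-[u0,v0])*12,"slot",(proj(C[n],[O+S@[.022,0,0],O,O-S@[.022,0,0]])-[u0,v0])*12)
cv2.imwrite("pics/pre2.png",cv2.resize(cv2.convertScaleAbs(C[n]["color"][v0:v0+45,u0:u0+45],alpha=2),None,fx=12,fy=12,interpolation=cv2.INTER_CUBIC)[:,:,::-1])
E
```

```text
[ 0.5866 -0.0486  0.2464] 9.8667 w 0.26301130779204485 tip [ 0.2407 -0.169   6.1885] rot err deg [ 0.0104 -0.0227 -0.0234] F slot [-0.6528 -0.6772 -0.8364]
[[[0,0,2.8,0,0,0,0],[0,0,2.8,0,0,0,0],[-0.1,0,2.9,0,0,0,0],[0,-0.1,2.8,0,0,0,0],[-0.1,0,2.9,0,0,0,0]]]
[224.0374 366.2577] slot [[151.1089 332.2422]
 [215.4227 379.5562]
 [279.7083 426.8302]]
```

View pics/pre2.png

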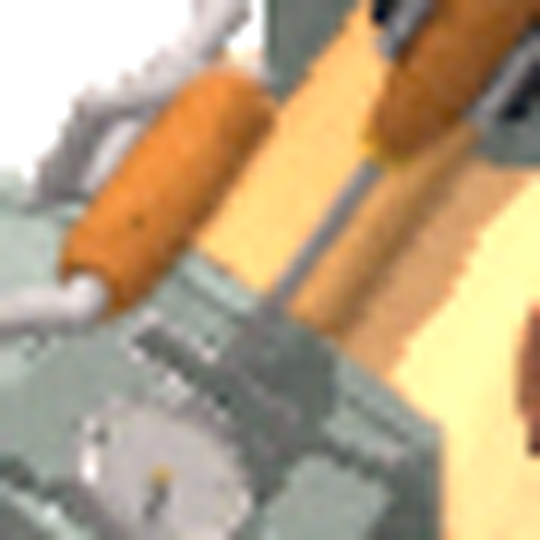

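Emit:
apply_moves([
  [[0,0,2.8,0,0,0,0],[0,0,2.8,0,0,0,0],[-0.1,0,2.9,0,0,0,0],[0,0,2.8,0,0,0,0],[-0.1,0,2.9,0,0,0,0],[0,0,0,0,0,0,0],[0,0,0,0,0,0,0],[0,0,0,0,0,0,0]],
])

```text
time_s: 10.58
ee_pos: [0.593, -0.048, 0.2336]
eef_rot: [-3.024, -0.138, -0.754]
force: [0.7, 0.2, -1.0]
width: 0.259
```

```bash
python3 go.py 0 0 -20 5
```

```text
[ 0.593  -0.048   0.2336] 10.5833 w 0.2590502262644592 tip [-0.1583 -0.1285 -8.2084] rot err deg [ 0.0009 -0.0008 -0.0279] F slot [ 0.1392  0.1753 -1.1756]
[[[0,0,2.4,0,0,0,0],[0,0,2.3,0,0,0,0],[0.1,0,2.4,0,0,0,0],[0,-0.1,2.3,0,0,0,0],[0.1,0,2.4,0,0,0,0]]]
```

No resistance, so the tip is through the cover. Next I go deeper, then pull 17 mm along −x.

Emit:
apply_moves([
  [[0,0,2.4,0,0,0,0],[0,0,2.3,0,0,0,0],[0.1,0,2.4,0,0,0,0],[0,0,2.3,0,0,0,0],[0.1,0,2.4,0,0,0,0],[0,0,0,0,0,0,0],[0,0,0,0,0,0,0],[0,0,0,0,0,0,0]],
])

```text
time_s: 11.25
ee_pos: [0.5987, -0.0475, 0.2232]
eef_rot: [-3.024, -0.138, -0.754]
force: [-0.5, 0.2, -1.9]
width: 0.261
```

```bash
python3 go.py -17 0 -20 7
```

```text
[ 0.5987 -0.0475  0.2232] 11.25 w 0.26109416083597753 tip [  0.0472  -0.1204 -20.0079] rot err deg [ 0.0003 -0.0013 -0.0265] F slot [-1.3648  0.2266 -1.4352]
[[[-2.4,0,0,0,0,0,0],[-2.4,0,0,0,0,0,0],[-2.4,0,0,0,0,0,0],[-2.5,0,0,0,0,0,0],[-2.4,0,0,0,0,0,0],[-2.5,-0.1,0,0,0,0,0],[-2.4,0,0,0,0,0,0]]]
```

Emit:
apply_moves([
  [[-2.4,0,0,0,0,0,0],[-2.4,0,0,0,0,0,0],[-2.4,0,0,0,0,0,0],[-2.5,0,0,0,0,0,0],[-2.4,0,0,0,0,0,0],[-2.5,0,0,0,0,0,0],[-2.4,0,0,0,0,0,0],[0,0,0,0,0,0,0],[0,0,0,0,0,0,0],[0,0,0,0,0,0,0]],
])

```text
time_s: 12.08
ee_pos: [0.5836, -0.0489, 0.2151]
eef_rot: [-3.024, -0.138, -0.753]
force: [0.8, 0.5, -0.9]
width: 0.259
```

```bash
cat > dial.py <<'E'
import sys
from tool import *
# rectify dial disc plane from the side (and top) view: score dark line per angle
def dial(n,c,h=.0085):
    g=cv2.cvtColor(c["color"],cv2.COLOR_RGB2GRAY).astype(np.float32); N=121; L=np.linspace(30,-30,N)/1000
    X,Yv=np.meshgrid(L[::-1]*-1,L)  # columns: left->right = +y -> -y ; rows: up slope -> down
    P=np.stack([Yv,-(-X)*-1*-1,np.full_like(X,h)],-1)
    P[...,1]=np.linspace(30,-30,N)[None,:]/1000+.044; P[...,0]=np.linspace(30,-30,N)[:,None]/1000
    q=proj(c,(O+P.reshape(-1,3)@S.T)).reshape(N,N,2).astype(np.float32)
    return cv2.remap(g,q[...,0],q[...,1],cv2.INTER_CUBIC)
if __name__=="__main__":
    ims=[]
    for n in sys.argv[2:]:
        im=dial(n,shot(n)); ims.append(im)
        # dial centre: search offset maximising single-direction contrast
        best=[]
        for dy in range(-8,9,2):
            for dx in range(-8,9,2):
                sc=[]
                for a in range(-180,180,6):
                    r=np.arange(8,32); t=np.radians(a)  # a clockwise from up-slope (2px/mm)
                    v=cv2.remap(im,(60+dx+r*np.sin(t)).astype(np.float32)[None],(60+dy-r*np.cos(t)).astype(np.float32)[None],1)
                    sc.append(v.mean())
                sc=np.array(sc); best.append((np.median(sc)-sc.min()-.3*np.std(np.delete(sc,range(max(sc.argmin()-2,0),sc.argmin()+3))),range(-180,180,6)[sc.argmin()],dx,dy))
        print(n,sorted(best)[::-1][:4])
    if sys.argv[1]!="-": cv2.imwrite(sys.argv[1],np.clip(np.hstack([cv2.resize(i,None,fx=3,fy=3) for i in ims])*1.6,0,255))
E
python3 go.py 0 0 -20 7; python3 dial.py pics/d1.png side top
```

```text
[ 0.5836 -0.0489  0.2151] 12.0833 w 0.25906534332248177 tip [-17.2756  -0.1303 -20.0701] rot err deg [ 0.0018  0.0252 -0.026 ] F slot [ 0.3076  0.3767 -1.1975]
[[[2.5,0,0,0,0,0,0],[2.5,0,0,0,0,0,0],[2.4,0,0,0,0,0,0],[2.5,0,0,0,0,0,0],[2.4,0,0,0,0,0,0],[2.5,-0.1,0,0,0,0,0],[2.4,0,-0.1,0,0,0,0]]]
side [(np.float32(35.904613), -78, -8, 2), (np.float32(35.734978), -78, -6, 4), (np.float32(35.452225), -72, -8, 4), (np.float32(35.393238), -72, -6, 6)]
top [(np.float32(37.728886), -78, 2, 4), (np.float32(37.471973), -78, 4, 4), (np.float32(37.254543), -72, 2, 6), (np.float32(36.97735), -72, 4, 6)][ WARN:0@3.548] global loadsave.cpp:1063 imwrite_ Unsupported depth image for selected encoder is fallbacked to CV_8U.
```

View pics/d1.png

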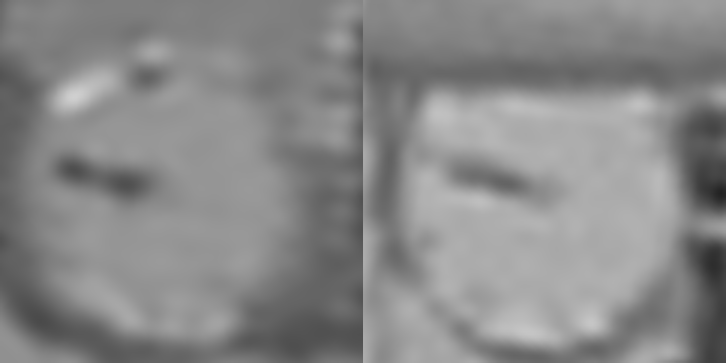

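Emit:
apply_moves([
  [[0,0,-3,0,0,0,0],[0,0,-4,0,0,0,0],[0,0,-4,0,0,0,0],[0,0,-4,0,0,0,0],[0,0,0,0,0,0,0],[0,0,0,0,0,0,0],[4,0,0,0,0,0,0],[5,0,0,0,0,0,0],[5,0,0,0,0,0,0],[3.3,0,0,0,0,0,0],[0,0,0,0,0,0,0],[0,0,0,0,0,0,0]],
])

```text
time_s: 13.18
ee_pos: [0.5922, -0.048, 0.2366]
eef_rot: [-3.023, -0.138, -0.754]
force: [0.4, 0.4, -1.4]
width: 0.263
```

```bash
python3 go.py 0 0 -20 5; python3 dial.py - side
```

```text
[ 0.5922 -0.048   0.2366] 13.1833 w 0.262842058527219 tip [ 0.5158  0.0447 -5.1761] rot err deg [-0.0187  0.0043 -0.022 ] F slot [-0.2324  0.3723 -1.4428]
[[[-0.1,0,3,0,0,0,0],[-0.1,0,3,0,0,0,0],[-0.1,0,2.9,0,0,0,0],[-0.1,0,3,0,0,0,0],[-0.1,0,2.9,0,0,0,0]]]
side [(np.float32(33.42757), -78, -6, 4), (np.float32(33.26671), -72, -6, 6), (np.float32(33.092197), -78, -4, 4), (np.float32(32.982933), -78, -8, 2)]
```

Now the second tooth.

Emit:
apply_moves([
  [[-0.1,0,3,0,0,0,0],[-0.1,0,3,0,0,0,0],[-0.1,0,2.9,0,0,0,0],[-0.1,0,3,0,0,0,0],[-0.1,0,2.9,0,0,0,0],[0,0,0,0,0,0,0],[0,0,0,0,0,0,0],[0,0,0,0,0,0,0]],
])

```text
time_s: 13.9
ee_pos: [0.5984, -0.0475, 0.2233]
eef_rot: [-3.024, -0.138, -0.754]
force: [-0.2, 0.1, -1.6]
width: 0.261
```

Emit:
apply_moves([
  [[-2.4,0,0,0,0,0,0],[-2.4,0,0,0,0,0,0],[-2.4,0,0,0,0,0,0],[-2.5,0,0,0,0,0,0],[-2.4,0,0,0,0,0,0],[-2.5,0,0,0,0,0,0],[-2.4,0,0,0,0,0,0],[0,0,0,0,0,0,0],[0,0,0,0,0,0,0],[0,0,0,0,0,0,0]],
])

```text
time_s: 14.73
ee_pos: [0.5833, -0.0489, 0.2152]
eef_rot: [-3.024, -0.138, -0.753]
force: [0.6, 0.6, 0.0]
width: 0.259
```

```bash
python3 go.py; python3 dial.py - side top
```

```text
[ 0.5833 -0.0489  0.2152] 14.7333 w 0.2585814705141692 tip [-17.3899  -0.1362 -19.8499] rot err deg [ 0.0026  0.0186 -0.0265] F slot [ 0.5988  0.5115 -0.2857]
side [(np.float32(34.746372), -48, -4, 4), (np.float32(34.714523), -42, -6, 4), (np.float32(34.657913), -42, -6, 6), (np.float32(34.45073), -48, -6, 2)]
top [(np.float32(39.941322), -42, 2, 4), (np.float32(39.22306), -36, 0, 6), (np.float32(39.049305), -36, 0, 4), (np.float32(38.948753), -42, 4, 6)]
```

One tooth left: −36° within the measuring error. Withdraw, go back and insert again.

Emit:
apply_moves([
  [[0,0,-3,0,0,0,0],[0,0,-4,0,0,0,0],[0,0,-4,0,0,0,0],[0,0,-4,0,0,0,0],[0,0,0,0,0,0,0],[0,0,0,0,0,0,0],[4,0,0,0,0,0,0],[5,0,0,0,0,0,0],[5,0,0,0,0,0,0],[3.3,0,0,0,0,0,0],[0,0,0,0,0,0,0],[0,0,0,0,0,0,0]],
])

```text
time_s: 15.83
ee_pos: [0.5919, -0.048, 0.2366]
eef_rot: [-3.024, -0.138, -0.754]
force: [-0.6, -0.7, -0.6]
width: 0.262
```

```bash
python3 go.py 0 0 -20 5; python3 dial.py - side
```

```text
[ 0.5919 -0.048   0.2366] 15.8333 w 0.26177429788293755 tip [ 0.2392  0.066  -5.0048] rot err deg [-0.0201  0.0107 -0.0166] F slot [-0.8381 -0.6849 -0.2645]
[[[-0.1,0,3,0,0,0,0],[0,0,3,0,0,0,0],[-0.1,0,3,0,0,0,0],[0,0,3,0,0,0,0],[-0.1,0,3,0,0,0,0]]]
side [(np.float32(35.597332), -48, -4, 4), (np.float32(35.39624), -42, -6, 4), (np.float32(35.389595), -48, -6, 2), (np.float32(35.263145), -42, -6, 6)]
```

Emit:
apply_moves([
  [[-0.1,0,3,0,0,0,0],[0,0,3,0,0,0,0],[-0.1,0,3,0,0,0,0],[0,0,3,0,0,0,0],[-0.1,0,3,0,0,0,0],[0,0,0,0,0,0,0],[0,0,0,0,0,0,0],[0,0,0,0,0,0,0]],
])

```text
time_s: 16.55
ee_pos: [0.5984, -0.0475, 0.2233]
eef_rot: [-3.024, -0.138, -0.754]
force: [0.7, -0.2, -1.1]
width: 0.257
```

Emit:
apply_moves([
  [[-2.4,0,0,0,0,0,0],[-2.4,0,0,0,0,0,0],[-2.4,0,0,0,0,0,0],[-2.5,0,0,0,0,0,0],[-2.4,0,0,0,0,0,0],[-2.5,0,0,0,0,0,0],[-2.4,0,0,0,0,0,0],[0,0,0,0,0,0,0],[0,0,0,0,0,0,0],[0,0,0,0,0,0,0]],
])

```text
time_s: 17.38
ee_pos: [0.5833, -0.0489, 0.2152]
eef_rot: [-3.024, -0.138, -0.753]
force: [0.3, -0.1, -0.1]
width: 0.261
```

```bash
python3 go.py; python3 dial.py pics/d3.png side top 2>/dev/null
```

```text
[ 0.5833 -0.0489  0.2152] 17.3833 w 0.26118062949906673 tip [-17.4037  -0.13   -19.8563] rot err deg [ 0.0025  0.0199 -0.0266] F slot [ 0.1754 -0.1697 -0.1802]
side [(np.float32(31.686045), 0, -8, 6), (np.float32(31.422983), 0, -8, 4), (np.float32(31.324928), 0, -8, 8), (np.float32(31.307432), -6, -6, 6)]
top [(np.float32(35.860188), 0, 0, -6), (np.float32(35.63115), 0, 0, -4), (np.float32(35.61311), 0, 0, -8), (np.float32(35.41277), 6, -2, -6)]
```

View pics/d3.png

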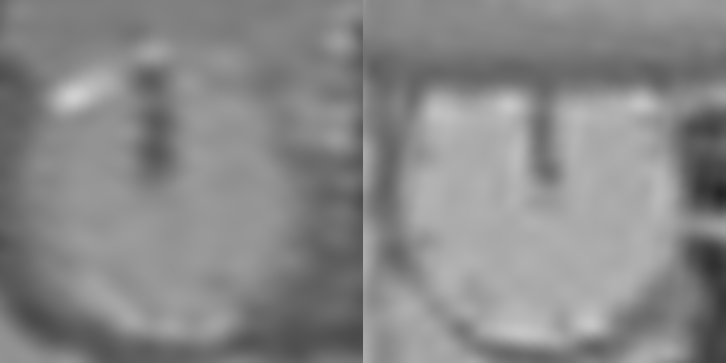

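Emit:
apply_moves([
  [[0,0,-3,0,0,0,0],[0,0,-4,0,0,0,0],[0,0,-5,0,0,0,0],[0,0,-8,0,0,0,0],[0,0,-12,0,0,0,0],[0,0,-14,0,0,0,0],[0,0,-14,0,0,0,0],[0,0,-14,0,0,0,0],[0,0,-14,0,0,0,0],[0,0,-14,0,0,0,0],[0,0,-14,0,0,0,0],[0,0,0,0,0,0,0]],
])

```text
time_s: 18.48
ee_pos: [0.529, -0.0542, 0.3212]
eef_rot: [-3.024, -0.138, -0.76]
force: [0.7, -0.5, -0.2]
width: 0.259
```

```bash
python3 go.py; python3 - <<'E'
from tool import *
p,R,s=now(); R1=mkR([1,.09,0],[0,0,-1]); P1=np.array([.480,.2245,.110])-R1@TO; print(P1)
plan(p,R,P1,R1,10,0)
E
```

```text
[ 0.529  -0.0542  0.3212] 18.4833 w 0.25905593104165425 tip [-15.2396  -0.7063  99.3584] rot err deg [ 0.1076 -0.2207 -0.005 ] F slot [ 0.5014 -0.5679 -0.5255]
[0.4809 0.2256 0.2475]
[[[-5.5,-28.3,5.4,0,-2.8,0,0],[-5.2,-28.3,5.6,0,-2.8,0,0],[-4.9,-28.3,5.9,0,-2.8,0,0],[-4.6,-28.3,6.1,0,-2.8,0,0],[-4.3,-28.3,6.3,0,-2.8,0,0],[-4,-28.3,6.6,0,-2.8,0,0],[-3.7,-28.3,6.7,0,-2.9,0,0],[-3.3,-28.3,6.9,0,-2.8,0,0],[-3,-28.4,7.1,0,-2.9,0,0],[-2.5,-28.3,7.2,0.1,-2.8,0,0]]]
```

Emit:
apply_moves([
  [[-5.5,-28.3,5.4,0,-2.8,0,0],[-5.2,-28.3,5.6,0,-2.8,0,0],[-4.9,-28.3,5.9,0,-2.8,0,0],[-4.6,-28.3,6.1,0,-2.8,0,0],[-4.3,-28.3,6.3,0,-2.8,0,0],[-4,-28.3,6.6,0,-2.8,0,0],[-3.7,-28.3,6.7,0,-2.9,0,0],[-3.3,-28.3,6.9,0,-2.8,0,0],[-3,-28.4,7.1,0,-2.9,0,0],[-2.5,-28.3,7.2,0.1,-2.8,0,0],[0,0,0,0,0,0,0],[0,0,0,0,0,0,0]],
])

```text
time_s: 19.48
ee_pos: [0.4798, 0.2277, 0.243]
eef_rot: [-3.135, -0.149, 0.011]
force: [-0.2, -0.9, -0.9]
width: 0.264
```

Emit:
apply_moves([
  [[0,0,0,0,0,0,0],[0,0,0,0,0,0,0],[0,0,0,0,0,0,0],[0,0,0,0,0,0,0],[0,0,0,0,0,0,0],[0,0,0,0,0,0,0],[0,0,0,0,0,0,0],[0,0,0,0,0,0,0]],
])

```text
time_s: 20.15
ee_pos: [0.4807, 0.2259, 0.2448]
eef_rot: [-3.137, -0.143, 0.005]
force: [-0.9, 0.7, -1.0]
width: 0.262
```

```bash
cat > ret.py <<'E'
import sys
from tool import *
p,R,s=now(); print(p,s["time_s"],"tip",p+R@TO,"F",s["force"],"z",R[:,2])
R1=mkR([1,.09,0],[0,0,-1]); plan(p,R,np.array([float(a) for a in sys.argv[1:4]])-R1@TO,R1,int(sys.argv[4]),0)
E
python3 ret.py .480 .2245 .052 5
python3 - <<'E'
from tool import *
C={n:shot(n) for n in("side","top")}; p,R,s=now(); tp=p+R@TO; ims=[]
for n in C:
    q=proj(C[n],[[.480,.2245,.044]])[0].round().astype(int); u0,v0=q-[25,35]
    print(n,(proj(C[n],[tp,[.48,.2245,.044],[.48,.2245,.062]])-[u0,v0])*8, tip(n,"hole"))
    ims.append(cv2.resize(cv2.convertScaleAbs(C[n]["color"][v0:v0+50,u0:u0+50],alpha=1.5),None,fx=8,fy=8,interpolation=cv2.INTER_CUBIC))
cv2.imwrite("pics/ret.png",np.hstack(ims)[:,:,::-1])
E
```

```text
[0.4807 0.2259 0.2448] 20.15 tip [0.4794 0.225  0.1073] F [-0.8639  0.6817 -1.0229] z [-0.0034  0.0015 -1.    ]
[[[0.1,0.1,11.1,0,0,0,0],[0.1,0.1,11,0,0,0,0],[0,0.1,11.1,0,0.1,0,0],[0,0.1,11,-0.1,0,0,0],[0.1,0,11.1,0,0.1,0.1,0]]]
side [[196.5641 168.9123]
 [199.6081 282.3213]
 [198.5547 250.2242]] [(array([248.6, 259.6]), 0.89), (array([218.9, 279.6]), 0.87)]
top [[151.6483 251.7862]
 [202.5816 276.575 ]
 [189.1006 269.2029]] [(array([189.6, 244.9]), 0.95), (array([143. , 237.6]), 0.72)]
```

View pics/ret.png

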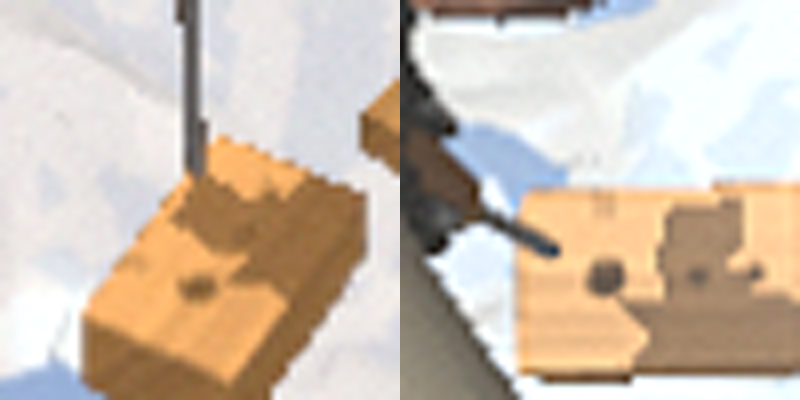

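Emit:
apply_moves([
  [[0.1,0.1,11.1,0,0,0,0],[0.1,0.1,11,0,0,0,0],[0,0.1,11.1,0,0.1,0,0],[0,0.1,11,-0.1,0,0,0],[0.1,0,8,0,0.1,0.1,0],[0,0,0,0,0,0,0],[0,0,0,0,0,0,0],[0,0,0,0,0,0,0],[0,0,0,0,0,0,0],[0,0,0,0,0,0,0],[0,0,0,0,0,0,0],[0,0,0,0,0,0,0]],
])

```text
time_s: 21.35
ee_pos: [0.4811, 0.2258, 0.1928]
eef_rot: [-3.138, -0.14, -0.001]
force: [0.4, -0.1, -1.2]
width: 0.261
```

```bash
python3 ret.py .480 .2245 .032 7
```

```text
[0.4811 0.2258 0.1928] 21.35 tip [0.4803 0.2247 0.0553] F [ 0.4488 -0.0794 -1.195 ] z [ 0.0006  0.0003 -1.    ]
[[[0,0,3.3,0,0,0,0],[0,0,3.3,0,0,0,0],[0,0,3.3,0,0,0,0],[-0.1,0,3.3,0,0,0,0],[0,0.1,3.4,0,0,0,0],[-0.1,0,3.3,0,0,0,0],[0,0.1,3.4,0,0,0,0]]]
```

Emit:
apply_moves([
  [[0,0,3.3,0,0,0,0],[0,0,3.3,0,0,0,0],[0,0,3.3,0,0,0,0],[0,0,3.3,0,0,0,0],[0,0,3.4,0,0,0,0],[0,0,3.3,0,0,0,0],[0,0,3.4,0,0,0,0],[0,0,0,0,0,0,0],[0,0,0,0,0,0,0],[0,0,0,0,0,0,0]],
])

```text
time_s: 22.18
ee_pos: [0.481, 0.2258, 0.1693]
eef_rot: [-3.138, -0.14, -0.0]
force: [0.4, 0.7, -1.3]
width: 0.264
```

```bash
python3 ret.py .480 .2245 .011 7
```

```text
[0.481  0.2258 0.1693] 22.1833 tip [0.4801 0.2248 0.0318] F [ 0.3634  0.6826 -1.2884] z [ 0.0002  0.0003 -1.    ]
[[[0,0,3,0,0,0,0],[0,0,3,0,0,0,0],[0,0,3,0,0,0,0],[0,0.1,2.9,0,0,0,0],[0,0,3,0,0,0,0],[0,0.1,2.9,0,0,0,0],[-0.1,0,3,0,0,0,0]]]
```

Emit:
apply_moves([
  [[0,0,3,0,0,0,0],[0,0,3,0,0,0,0],[0,0,3,0,0,0,0],[0,0,3,0,0,0,0],[0,0,3,0,0,0,0],[0,0,3,0,0,0,0],[0,0,3,0,0,0,0],[0,0,0,0,0,0,0],[0,0,0,0,0,0,0],[0,0,0,0,0,0,0]],
])

```text
time_s: 23.02
ee_pos: [0.481, 0.2258, 0.1482]
eef_rot: [-3.138, -0.14, -0.0]
force: [0.2, -0.2, -1.0]
width: 0.259
```

Emit:
apply_moves([
  [[0,0,1,0,0,0,0],[0,0,1,0,0,0,0],[0,0,0,0,0,0,0],[0,0,0,0,0,0,0]],
])

```text
time_s: 23.35
ee_pos: [0.4809, 0.2257, 0.1461]
eef_rot: [-3.138, -0.14, 0.0]
force: [-0.3, 0.6, -2.1]
width: 0.262
```

Emit:
apply_moves([
  [[0,0,0,0,0,0,40],[0,0,0,0,0,0,60],[0,0,0,0,0,0,85],[0,0,0,0,0,0,85],[0,0,0,0,0,0,85],[0,0,0,0,0,0,85],[0,0,-5,0,0,0,85],[0,0,-10,0,0,0,85],[0,0,-20,0,0,0,85],[0,0,-30,0,0,0,85],[0,0,-30,0,0,0,85],[0,0,-30,0,0,0,85]],
])

```text
time_s: 24.35
ee_pos: [0.4806, 0.2259, 0.2735]
eef_rot: [-3.138, -0.141, -0.001]
force: [0.3, 0.1, 0.2]
width: 0.998
```

Emit:
apply_moves([
  [[0,0,-20,0,0,0,85],[20,30,-10,0,0,0,85],[0,35,-10,0,0,0,85],[0,35,0,0,0,0,85],[0,35,0,0,0,0,85],[0,0,0,0,0,0,85],[0,0,0,0,0,0,85]],
])

```text
time_s: 24.93
ee_pos: [0.5134, 0.0904, 0.312]
eef_rot: [3.138, 0.132, 0.001]
force: [0.2, 1.1, 0.7]
width: 0.998
```

```bash
python3 - <<'E'
from h import *
C={n:shot(n) for n in("side","top")}
np.savez("c0b.npz",**{n+"_"+k:np.array(v) for n in C for k,v in C[n].items()})
a=[cv2.resize(C[n]["color"][v:v+100,u:u+100],(400,400),interpolation=cv2.INTER_CUBIC) for n,(u,v) in {"side":(180,190),"top":(100,160)}.items()]
cv2.imwrite("pics/end.png",np.hstack(a)[:,:,::-1]); print(now()[2]["time_s"])
E
sed 's/c0.npz/c0b.npz/' bar.py > bar2.py; python3 bar2.py; python3 dial.py pics/d4.png side top 2>/dev/null
```

```text
25.0333
side 130 [0.4752 0.2475 0.1634] [0.465  0.2317 0.1256] [0.491  0.2557 0.1948]
side [(np.float32(30.627928), 0, -8, 6), (np.float32(30.5449), -6, -6, 6), (np.float32(30.367157), 0, -8, 4), (np.float32(30.30527), -6, -6, 4)]
top [(np.float32(37.055088), 0, 0, -6), (np.float32(36.96461), 0, 0, -4), (np.float32(36.766506), 6, -2, -4), (np.float32(36.72497), 0, 0, -2)]bar2.py:7: RuntimeWarning: Mean of empty slice.
  print(n,len(Q[-1]),Q[-1].mean(0),Q[-1].min(0),Q[-1].max(0))
  ret = um.true_divide(
Traceback (most recent call last):
  File "bar2.py", line 7, in <module>
    print(n,len(Q[-1]),Q[-1].mean(0),Q[-1].min(0),Q[-1].max(0))
                                     ~~~~~~~~~^^^
ValueError: zero-size array to reduction operation minimum which has no identity
```

View pics/end.png

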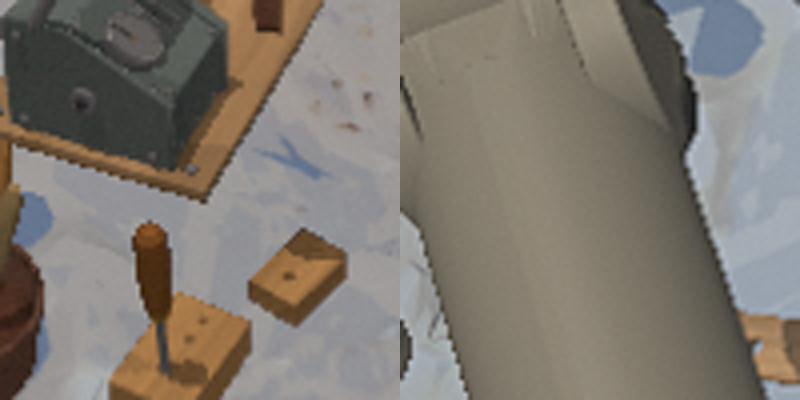

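```bash
sed 's/c0.npz/c0b.npz/;s/for n in C:\n    X/&/;s/^for n in C:$/for n in ["side"]:/' bar.py > bar2.py; python3 bar2.py; python3 - <<'E'
from h import *
for f in("c0.npz","c0b.npz"):
    X=cloud(load(f)["side"]).reshape(-1,3); q=X[(abs(X[:,0]-.48)<.06)&(abs(X[:,1]-.235)<.06)&(X[:,2]>.1)]; print(f,np.sort(q[:,2])[-5:])
s=now()[2]; print(s["time_s"],s["force"])
E
```

```text
side 130 [0.4752 0.2475 0.1634] [0.465  0.2317 0.1256] [0.491  0.2557 0.1948]
axis at z=.16 [0.4801 0.2397] slopes [-0.0052  0.1059] at z=.044 [0.4807 0.2274] at .008 [0.4809 0.2236] 0.93922745463997
axis at z=.16 [0.4801 0.2397] slopes [-0.0052  0.1059] at z=.044 [0.4807 0.2274] at .008 [0.4809 0.2236] 0.93922745463997
side block ((480.57177734375, 206.6641387939453), (103.89732360839844, 67.36746978759766), 89.01449584960938) 507
c0.npz [0.20896703 0.20927499 0.2094299  0.2103198  0.21176756]
c0b.npz [0.20658079 0.20741533 0.20807477 0.20861425 0.20992973]
25.1333 [-1.00139753 -0.00191544  0.08070837]
```

The bar leans 0.106 rad with its tip under the hole's axis, and its top stands at the same height as at the start, so it is seated on the bottom. Handing in.

```bash
python3 -c "
from bench import env; print(env.finish_job())"
```

```text
the job is handed in; nothing more can be done
None
```

The job is done and handed in. The dial line stands at the wedge and the bar is back in the larger block's hole. I took the bar out and pulled the star wheel three teeth down the slope through the slot, one click at a time. The clock read about 25 s of the 54 s when I handed in.

**Last checks:**
- **Dial:** after the bar was back, both cameras put the line at 0° from the wedge. My search steps in 6°, and I saw no disagreement.
- **Bar:** it leans about 0.11 rad (limit 0.25), with its tip about 1 mm from the hole's axis by a fit to the side camera. Its top is within about 2 mm of its starting height, so it sits on the bottom of the hole.
- **Contact:** the gripper was open and clear of everything, and the force readings were noise level. No reading during the slot work suggested contact with the machine.

**Not fully checked:** at the end the arm hid the bar from the top camera, so its final pose rests on the side camera alone. I did not re-measure the rib and the clay lump, and I never clearly told the rib from the similar pieces lying about. The arm stayed well above the table when it passed in front of the machine.

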